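# Pack two tip boxes into the carrier and bolt its sprung gate

### The job

Pack the tip-box carrier: first push the tip box that already stands inside it fully home into the back left corner, flush against both tall fences, then slide the second tip box in from the open right side until it is flush against the first box and the back fence. Then swing the sprung gate shut against its spring and, while keeping it shut, slide its bolt fully into the keeper, so that the gate stays shut when you let go. Leave the things round the carrier where they stand.

Things in the scene. Friction and masses are not known exactly. Their poses are not given: they have to be found in the camera images.
- carrier: fixed grey and aluminium tray; origin at worktop level, x to its back, y to its left, z up (turned up to 0.2 rad). Base 183 (x) x 365 mm (y), flat deck top at z 10 mm. Low front lip x -50 to -56, y -51 to 155, top z 24 mm. Right side open: the deck runs on as a flat apron to y -195. Box centres when home: first x 24, y 105; second x 24, y 5 mm
- corner (a point): reference corner, at deck height: inner faces of the back fence (along the carrier's y, facing the robot, 206 mm long) and left fence (along x, 118 mm long) meet here. Fences 8 mm thick, tops 62 mm above the worktop. Axes as the carrier's; it lies at x 60, y 155 mm in the carrier
- keeper (a point): mouth of the keeper at the carrier's front right, 24 mm above the worktop: a small steel bridge, 34 mm high, that takes the bolt. It reaches from here 22 mm to -x of the carrier, a flared lip 11 mm to +x; 33 mm wide
- box_in_centre (a point): centre of the first tip box (magenta base, clear lid), inside the carrier at the left: 72 mm deep (x) x 100 wide (y) x 63 high, shut and rigid, about 0.2 kg; axes along the carrier's when home. A thumb tab in front of its lid stands out 9 mm more and offers no resistance. Starts 15 to 35 mm short of the left fence, 10 to 28 mm short of the back fence
- box_out_centre (a point): centre of the second tip box, the same in shape and size; starts on the apron at the right, outside the gate line, 14 to 30 mm short (in x) of its place
- hinge_axis (a point): point on the gate's upright hinge axis, 45 mm above the worktop, at x 70, y -55 mm in the carrier (post of 10 mm radius at most, top 90 mm above the worktop)
- gate (a joint): gate angle about the hinge axis: 0 = shut (gate runs from the hinge to the carrier's -x), 1.75 rad = open stop (points right and a little back). A torsion spring always drives it open: 0.08 N m at the stop, 0.40 when shut. Push it shut on its outer face, which bears the bolt (its back when open, right side when shut)
- gate_tip (a point): point on the outer face at the gate's free end, 128 mm from the hinge axis, 57 mm above the worktop. The gate is an aluminium panel 8 mm thick (4 mm each side of the line from the hinge axis), from 15 to 72 mm above the worktop; its outer face is plain above 34 mm
- bolt (a joint): travel of the bolt along the gate: 0 = drawn back, 0.030 m = fully shot towards the free end. Stays where it is left (1.5 N friction). Its rod, 10 mm thick, lies on the outer face 19 to 29 mm above the worktop. With the gate shut it enters the keeper after about 8 mm; with the gate more than about 0.07 rad open it misses
- bolt_tab (a point): middle of the bolt's upright steel tab on the outer face: plate 8 mm thick along the gate, 9 to 37 mm out from the gate's mid-plane, 26 to 76 mm above the worktop; 85 mm from the hinge axis when drawn back, 115 when shot. Some 65 mm of outer face are free between post and tab: a finger there can press the gate shut, then push the tab to the free end
- timer: bystander: white lab timer, 43 x 66 x 64 mm, left of the carrier; origin under its centre
- amber: bystander: brown bottle, 42 mm diameter, 88 mm high, front right; origin under its centre
- beaker: bystander: clear beaker, 50 mm diameter, 66 mm high, right; origin under its centre
- labels: bystander: roll of white labels, 63 mm diameter, 26 mm high, front left; origin under its centre
- marker: bystander: black marker pen, 139 mm long, 16 mm thick, lying left of the carrier; origin under its middle

How it is judged (in metres and radians):
On the way, in this order (a step that is already met when the one before it is completed fails the run):
1. the first box is home in the back left corner (within 6 mm of both fences) (x of box_in_centre in the frame of carrier above 0.018 m and y of box_in_centre in the frame of carrier above 0.099 m), for 0.2 s.
2. the second box is home against the first and the back fence (within 6 mm) (x of box_out_centre in the frame of carrier above 0.018 m and y of box_out_centre in the frame of carrier above -0.003 m and x of box_in_centre in the frame of carrier above 0.017 m), for 0.2 s.
3. the gate is shut and its bolt is in the keeper (value of joint gate below 0.06 rad and value of joint bolt above 0.022 m), for 0.2 s.
At the end, for the whole second after the job is handed in: Gate shut by itself (within 0.06 rad), bolt shot at least 22 mm; both boxes upright, at rest on the deck, square to 0.07 rad; the first within 7 mm of the back and left fences, the second within 7 mm of the back fence and 9 mm of its place beside the first (all of step 3 and x of each of box_in_centre, box_out_centre in the frame of carrier above 0.017 m and y of box_in_centre in the frame of carrier above 0.098 m and y of box_out_centre in the frame of carrier above -0.004 m and z of each of box_in_centre, box_out_centre in the frame of carrier below 0.046 m and angle between the y axis of each of box_in_centre, box_out_centre and the y axis of carrier, either way round below 0.07 rad and angle between each of box_in_centre, box_out_centre's own z axis and vertical below 0.06 rad and linear speed of each of box_in, box_out below 0.02 m/s); the robot touches nothing.
It fails at once if a bystander (timer, bottle, beaker, label roll, marker) is shifted more than 30 mm (distance of any of timer, amber, beaker, labels, marker from where it was at the start of the episode above 0.03 m).
It also fails if it takes over 61 s, if anything falls off the work surface, if the arm or the gripper's body presses on something with over 40 N, if the wrist force passes 120 N, or if a joint passes its speed limit or range.

### The arm

A 6-joint arm with a two-finger parallel gripper is mounted at the origin on a cart in front of the work surface, level with it; the furniture and walls round the work are solid. World frame = base frame: x ahead of the robot, y to its left, z up, the work surface at z = 0. Lengths are in mm, angles in rad, forces in N, time in s.
With the tool pointing down it reaches from about 350 to 775 mm from the base axis. Payload 7.3 kg.
Tool frame: the origin (TCP) lies at the very end of the fingers, on their centre line; the grasp point (between the pads) lies 19 mm behind it; z points along the fingers, y is the direction in which the jaws open and shut (so a half turn about z gives the same grasp; the last joint's range is limited). The gripper opens to 92 mm and grips with 3 to 60 N. Pads are 19 mm wide; open, the fingers measure 130 mm over their backs; the gripper's body (75 mm by 190 mm) begins 47 mm behind the grasp point.
Start: joints at [1.084, 0.342, 1.524, -0, 1.275, -0.146], TCP at [175.464, 494.833, 204.741] pointing down, gripper open.
Joint ranges: [-2.53, 2.53], [-0.77, 2.02], [0.04, 2.7], [-1, 4.14], [0.28, 2.66], [-3.11, 3.11]. Speed limits (rad/s): [2.57, 2.57, 3.14, 3.14, 3.14, 3.14].

### API

Orientations are given as a rotation vector (axis times angle).
In Python, from cell import status, eyes, ticket gives the robot as it stands.
- The arm moves only by the tool send_rows, never from a script. Its arguments are lists of equal length, an entry for each row: "dp": the shift along the world's x, y, z in cm, a list of three; "spin": the turn about the world's z in rad; "gripper": the finger opening in cm, from 0 to 9.18. A call has 1 to 12 rows; each row shifts and turns the pose as measured when the row begins; what a row does not reach is not made up. A row lasts 1/8 s, in which the tool goes at most 62.5 mm and 10.7 degrees, less where a joint would pass 70% of its speed; a pose out of reach is approached as far as the arm can. A call is refused whole if a number of a shift passes 6.25 or a number of a turn 0.188, either way. A call with a gripper value outside its range is refused whole. The fingers move at their own pace and stop on an object; "squeeze" is the grip in N (left out, the last holds). Time passes only in rows, so rows that do not move let the fingers close. It gives the time, the measured TCP pose, the force and the opening at its end, in the units of the state.
- status.observe(): the state, without advancing time (a new reading comes with each control period).
- eyes.camera(name): name is "scene" or "top" or "wrist"; returns a dict with "frame" (400x640x3 uint8, blue, green, red), "fx", "fy", "cx", "cy" (pixels), "R" (3x3) and "t" (3): a world point X has camera coordinates R X + t. Camera axes: x right, y down, z forward; pixel columns grow to the right and rows downward; lengths in mm; the calibration is good to about 2 mm. A picture is of the moment at which its call begins. There is no depth.
- ticket.sign_off(): hands the job in, once; it reports no verdict.
The state is a dict: "time_s": time; "qpos": joint angles; "qvel": joint speeds; "joint_efforts": joint torques, N m; "tcp_pos": TCP position; "orientation": TCP orientation; "wrist_force": force on the tool from outside, world axes, zero at the start; "ft_torque": the same for the moment, N m; "finger_gap": opening from 0.0 (shut) to 1.0 (fully open).
Only numpy, scipy, OpenCV 4.12 (cv2) and the standard library are available. Lean on these libraries where they do the work, as an engineer would, in place of code of your own. Each camera call takes 0.05 s, during which the arm holds its last target.

## Working session

There is one attempt and no reset: what is moved stays moved. The work goes in short steps, Python scripts to look and compute and a tool call to move; the robot and the scene stay as the last step left them, time stands still between calls to the robot, and variables do not carry over. Pictures are saved under pics/ and viewed, and the job is handed in when it is done.

Besides the shell and the picture viewer there is one more tool, called after ">>>" as a command line: name --pt "numbers of a row" for each row, then --argument value for the rest. send_rows: Moves the arm, as the interface text tells. Its arguments: {"type":"object","properties":{"dp":{"type":"array","items":{"type":"array","items":{"type":"number"}}},"spin":{"type":"array","items":{"type":"number"}},"gripper":{"type":"array","items":{"type":"number"}},"squeeze":{"type":"number"}},"required":["dp","spin","gripper"]}

```bash
ls; mkdir -p pics
python3 - <<'E'
from cell import status, eyes
import cv2
s=status.observe(); print(s)
for n in ["scene","top"]:
    c=eyes.camera(n); cv2.imwrite(f"pics/{n}0.png",c["frame"]); print(n,c["fx"],c["cx"],c["cy"],c["R"],c["t"])
E
```

```text
pics
{'time_s': 0.0, 'qpos': array([ 1.08401458e+00,  3.42729878e-01,  1.52500373e+00, -3.51512212e-05,
        1.27536401e+00, -1.46004689e-01]), 'qvel': array([ 0.00157748, -0.00028465, -0.00104948, -0.00086717,  0.00027827,
        0.00104616]), 'joint_efforts': array([ 8.71402572e-04, -4.31242096e+01, -2.44218671e+01,  7.17372377e-02,
        5.61437861e-02, -1.24230228e-04]), 'tcp_pos': array([175.25664227, 494.43322932, 204.04589753]), 'orientation': array([-5.32614995e-01, -3.09567107e+00,  2.26275958e-03]), 'wrist_force': array([-0.53179501,  0.10355752, -0.05839816]), 'ft_torque': array([ 0.01903923, -0.0267277 ,  0.04055736]), 'finger_gap': 1.0032357424218472}
scene 484.6995500147641 315.8230472158772 195.17583998386888 [[-0.82231473 -0.5684324  -0.02613585]
 [-0.23905637  0.38677848 -0.89064834]
 [ 0.51638216 -0.72614531 -0.45394103]] [ 429.52688844  204.46790431 1069.8554404 ]
top 408.6622450138528 318.1468750735601 193.958242507291 [[-0.00850524 -0.99980119 -0.01803431]
 [-0.981004    0.01183794 -0.19362598]
 [ 0.19380097  0.01604489 -0.98090965]] [  -8.17117017  542.46398968 1349.14114559]
```

View pics/scene0.png

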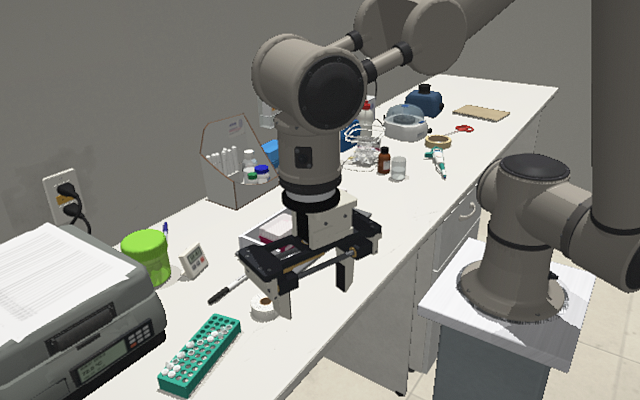

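View pics/top0.png

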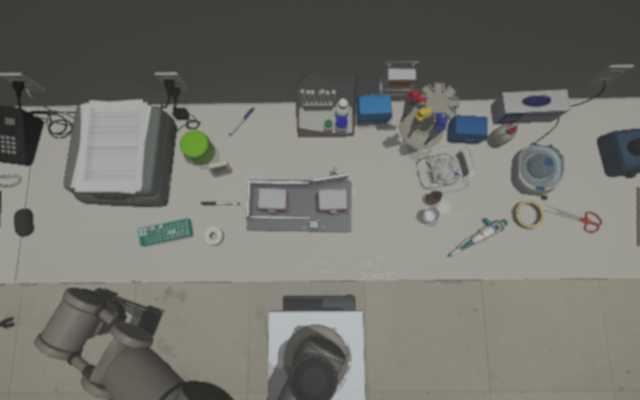

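Run:
```python
import cv2
im=cv2.imread("pics/top0.png"); c=im[120:300,180:500]; cv2.imwrite("pics/topz.png",cv2.resize(c,(800,450),interpolation=cv2.INTER_CUBIC))
```

```text
(no output)
```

View pics/topz.png

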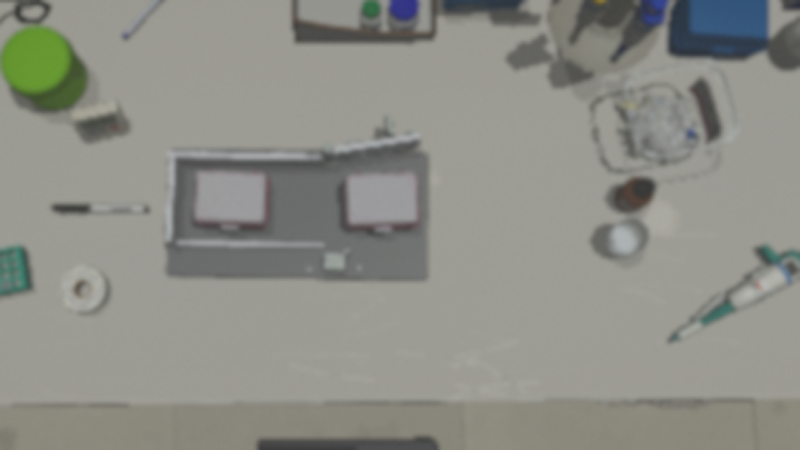

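The top view shows the carrier (full-image px about 247–352, 180–232). It has one box inside, one on the apron, and the gate open to the right at the back. Next I'll get a rough fit from the base corners and look at the wrist view.

```bash
cat > h.py <<'E'
import numpy as np, cv2
from cell import status, eyes
def ray(c,u,v):
    R=np.array(c["R"]);t=np.array(c["t"])
    o=-R.T@t; d=R.T@np.array([(u-c["cx"])/c["fx"],(v-c["cy"])/c["fy"],1]); return o,d
def onz(c,u,v,z):
    o,d=ray(c,u,v); return o+d*(z-o[2])/d[2]
def proj(c,X):
    p=np.array(c["R"])@np.array(X,float)+np.array(c["t"]); return c["fx"]*p[0]/p[2]+c["cx"],c["fy"]*p[1]/p[2]+c["cy"]
def snap(n,f):
    c=eyes.camera(n); cv2.imwrite("pics/"+f,c["frame"])
    import pickle; pickle.dump(c,open("pics/"+f+".pkl","wb")); return c
def load(f):
    import pickle; return pickle.load(open("pics/"+f+".pkl","rb"))
E
python3 - <<'E'
from h import *
np.set_printoptions(precision=1,suppress=True)
c=snap("top","top1.png"); w=snap("wrist","w1.png")
print(w["R"],w["t"],w["fx"],w["cx"],w["cy"], -np.array(w["R"]).T@w["t"])
z=lambda a,b:(180+a/2.5,120+b/2.5)
for n,p,h in [("FL",(166,276),10),("FR",(427,279),10),("BR",(428,152),10),("fenceBL",(170,152),62),("box1 TL",(197,170),73),("box1TR",(267,171),73),("box1BL",(195,224),73),("box1BR",(266,226),73),("b2TL",(346,173),73),("b2TR",(416,172),73),("b2BL",(348,227),73),("b2BR",(418,225),73),("keeper",(335,262),34),("gatetip",(418,138),72),("hinge",(328,152),90),("tab",(388,128),76),("amber",(632,192),88),("beaker",(620,240),66),("labels",(83,289),26)]:
    print(n,onz(c,*z(*p),h))
E
```

```text
[[ 0.3  0.9 -0. ]
 [ 0.9 -0.3  0.3]
 [ 0.2 -0.1 -1. ]] [-525.   -33.5  389.8] 317.2712607266224 320.57362028529946 196.50391320680328 [108.5 519.1 384. ]
FL [424.3 238.3  10. ]
FR [ 416.3 -125.2   10. ]
BR [ 597.1 -131.    10. ]
fenceBL [589.6 227.1  62. ]
box1 TL [561.5 187.5  73. ]
box1TR [558.9  92.2  73. ]
box1BL [487.2 188.8  73. ]
box1BR [483.4  93.1  73. ]
b2TL [554.8 -15.1  73. ]
b2TR [ 555.  -109.9   73. ]
b2BL [480.8 -17.1  73. ]
b2BR [ 482.4 -111.    73. ]
keeper [438.5   1.7  34. ]
gatetip [ 602.6 -113.7   72. ]
hinge [580.4   8.6  90. ]
tab [616.2 -72.9  76. ]
amber [ 521.2 -395.1   88. ]
beaker [ 460.2 -380.9   66. ]
labels [405.8 349.5  26. ]
```

View pics/w1.png

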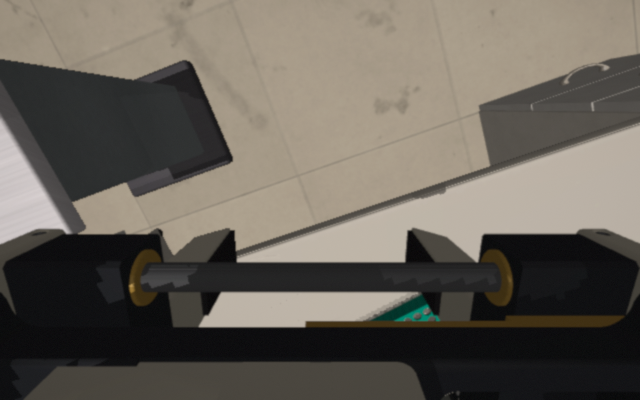

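>>> send_rows --pt "3.7 -4.2 0.8" --pt "3.7 -4.2 0.8" --pt "3.7 -4.2 0.8" --pt "3.7 -4.2 0.8" --pt "3.7 -4.2 0.8" --pt "3.7 -4.2 0.8" --pt "3.7 -4.2 0.8" --pt "3.7 -4.2 0.8" --pt "3.7 -4.2 0.8" --pt "3.7 -4.2 0.8" --pt "0 0 0" --spin '[0.03,0.03,0.03,0.03,0.03,0.03,0.03,0.03,0.03,0.03,0]' --gripper '[0,0,0,0,0,0,0,0,0,0,0]' --squeeze 20

```text
time_s: 1.58
tcp_pos: [553.5, 59.1, 284.5]
orientation: [-0.043, -3.141, 0.003]
wrist_force: [-0.3, 0.1, -0.8]
finger_gap: 0.001
```

Run:
```python
from h import *
np.set_printoptions(precision=3,suppress=True)
w=snap("wrist","w2.png"); print(-np.array(w["R"]).T@w["t"])
s=status.observe(); print(s["tcp_pos"],s["orientation"],s["qpos"],s["time_s"])
```

```text
[482.575  61.81  464.387]
[552.17   60.7   284.362] [-0.041 -3.139  0.002] [-0.028  0.354  1.287 -0.001  1.502 -1.572] 1.625
```

View pics/w2.png

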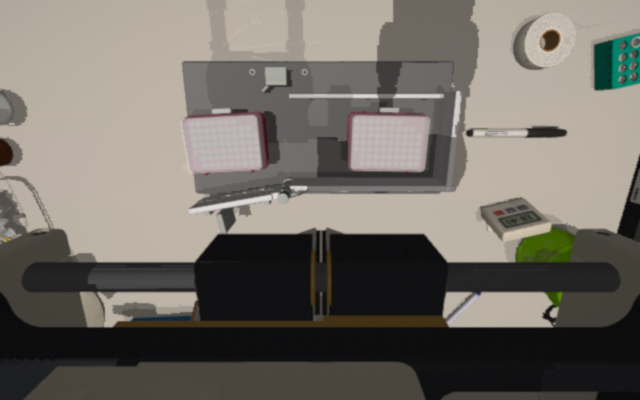

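The wrist view shows the whole carrier: base (184–454, 62–195), box 2 at (226,142), box 1 at (388,142), gate tip at (192,208) and hinge at (283,195). I'll zoom in to get exact points.

Run:
```python
import cv2
im=cv2.imread("pics/w2.png")
cv2.imwrite("pics/w2z.png",cv2.resize(im[50:242,165:325],(667,800)[:0] or (500,600),interpolation=cv2.INTER_CUBIC)) if 0 else None
cv2.imwrite("pics/w2l.png",cv2.resize(im[50:220,175:325],None,fx=3.5,fy=3.5,interpolation=cv2.INTER_CUBIC))
cv2.imwrite("pics/w2r.png",cv2.resize(im[50:220,325:475],None,fx=3.5,fy=3.5,interpolation=cv2.INTER_CUBIC))
```

```text
(no output)
```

View pics/w2l.png

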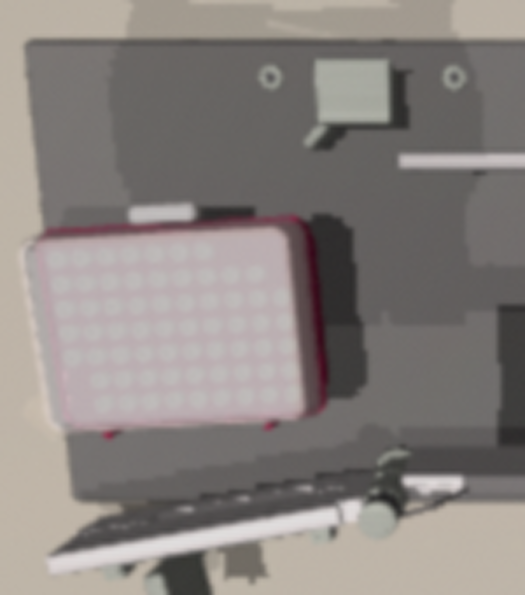

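View pics/w2r.png

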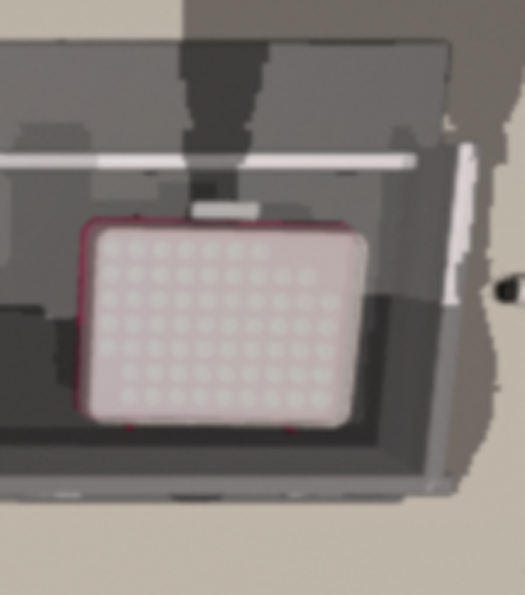

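Run:
```python
from h import *
np.set_printoptions(precision=1,suppress=True)
c=load("w2.png")
L=lambda x,y:(175+x/3.5-.5+.14,50+y/3.5-.36); R=lambda x,y:(325+x/3.5-.36,50+y/3.5-.36)
P={}
for n,p,z,car in [("FR",L(27,41),10,None),("BR",L(75,497),10,None),("FL",R(448,41),10,None),("lipR front",L(399,153),24,(-56,-51)),("lipR in",L(399,168),24,(-50,-51)),("lipL front",R(415,153),24,(-56,155)),("lipL in",R(415,168),24,(-50,155)),("inner corner",R(426,474),62,(60,155)),("outer corner",R(452,490),62,(68,163)),("leftfence front out",R(475,146),62,(-58,163)),("hinge top",L(380,520),90,(70,-55)),("gate tip top",L(50,563),72,None),("gate top hingeend",L(340,515),72,None),("keepFR",L(315,60),34,None),("keepFL",L(390,60),34,None),("keepBL",L(390,122),34,None),("keepBR",L(317,120),34,None),
 ("b2 backleft base?",L(325,410),12,None),("b2 frontleft base",L(300,218),12,None),
 ("b2t FR",L(35,242),73,None),("b2t FL",L(285,227),73,None),("b2t BL",L(305,415),73,None),("b2t BR",L(60,428),73,None),
 ("b1t FR",R(98,228),73,None),("b1t FL",R(367,235),73,None),("b1t BL",R(352,424),73,None),("b1t BR",R(93,420),73,None),("tab",L(165,585),76,None)]:
    X=onz(c,*p,z); print(n,X)
    if car: P[n]=(X[:2],car)
A=np.array([v[1] for v in P.values()],float);B=np.array([v[0] for v in P.values()])
# rigid fit
a=A-A.mean(0);b=B-B.mean(0);H=a.T@b
th=np.arctan2(H[0,1]-H[1,0],H[0,0]+H[1,1]);Rm=np.array([[np.cos(th),-np.sin(th)],[np.sin(th),np.cos(th)]])
t=B.mean(0)-Rm@A.mean(0); print("th",th,"t",t); 
for n,r in zip(P,B-(A@Rm.T+t)): print(n,r)
```

```text
FR [ 415.9 -121.1   10. ]
BR [ 594.8 -126.4   10. ]
FL [425.8 238.1  10. ]
lipR front [460.9  19.4  24. ]
lipR in [466.3  19.1  24. ]
lipL front [466.5 223.5  24. ]
lipL in [471.9 223.9  24. ]
inner corner [581.9 222.2  62. ]
outer corner [588.3 232.3  62. ]
leftfence front out [466.2 230.   62. ]
hinge top [586.2  12.5  90. ]
gate tip top [ 604.5 -113.3   72. ]
gate top hingeend [588.9  -4.4  72. ]
keepFR [428.6  -8.3  34. ]
keepFL [429.4  18.8  34. ]
keepBL [450.5  17.7  34. ]
keepBR [449.1  -9.   34. ]
b2 backleft base? [560.2 -17.7  12. ]
b2 frontleft base [483.6 -22.   12. ]
b2t FR [ 488.9 -102.2   73. ]
b2t FL [486.3 -16.1  73. ]
b2t BL [551.3 -14.2  73. ]
b2t BR [ 553.7 -102.3   73. ]
b1t FR [489.8  99.3  73. ]
b1t FL [494.6 191.1  73. ]
b1t BL [560.1 189.9  73. ]
b1t BR [556.2  97.4  73. ]
tab [612.9 -70.2  76. ]
th -0.022292778687299925 t [518.3  68.4]
lipR front [-0.2  0.7]
lipR in [-0.8  0.6]
lipL front [ 0.8 -1.1]
lipL in [ 0.2 -0.6]
inner corner [0.2 0.1]
outer corner [-1.6  2.4]
leftfence front out [ 2.2 -2.7]
hinge top [-0.8  0.6]
```

>>> send_rows --pt "-2.7 2.8 -2" --pt "-2.7 2.8 -3" --pt "-2.6 2.8 -3" --pt "0 0 -4.5" --pt "0 0 -4.5" --pt "0 0 -4" --pt "0 0 -2.5" --pt "0 0 0" --spin '[0,0,0,0,0,0,0,0]' --gripper '[0,0,0,0,0,0,0,0]'

```text
time_s: 2.62
tcp_pos: [459.0, 155.5, 43.7]
orientation: [-0.028, -3.138, -0.002]
wrist_force: [0.2, 0.6, 0.6]
finger_gap: 0.009
```

>>> send_rows --pt "0.6 -0.9 -0.6" --pt "0.3 0 -0.6" --pt "0 0 0" --spin '[0,0,0]' --gripper '[0,0,0]'

```text
time_s: 3.0
tcp_pos: [469.8, 146.9, 33.8]
orientation: [0.026, 3.14, 0.004]
wrist_force: [-0.1, 0.5, -0.0]
finger_gap: 0.002
```

Run:
```python
from h import *
s=status.observe(); print(s["tcp_pos"],s["wrist_force"])
snap("wrist","w3.png");snap("scene","s3.png")
```

```text
[469.84082955 146.94355617  33.76163021] [-0.08601846  0.50020445 -0.02694288]
```

View pics/w3.png

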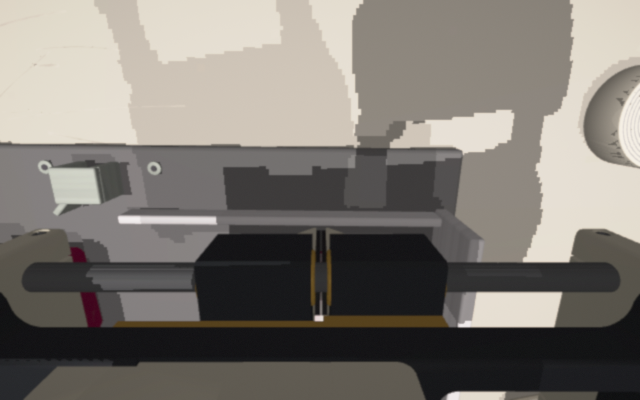

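View pics/s3.png

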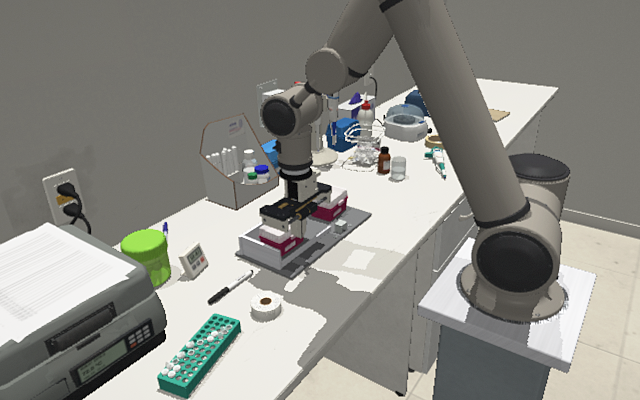

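The finger is in front of box 1, above the lip. Now pushing toward the back.

>>> send_rows --pt "0.4 0 -0.1" --pt "0.4 0 0" --pt "0.4 0 0" --pt "0.4 0 0" --pt "0.4 0 0" --pt "0.4 0 0" --pt "0.2 0 0" --spin '[0,0,0,0,0,0,0]' --gripper '[0,0,0,0,0,0,0]'

```text
time_s: 3.98
tcp_pos: [496.0, 147.1, 33.3]
orientation: [-0.026, -3.14, -0.004]
wrist_force: [-2.8, -0.2, 3.0]
finger_gap: 0.004
```

>>> send_rows --pt "0.2 0 0" --pt "0.2 0 0" --pt "0.2 0 0" --pt "0.2 0 0" --spin '[0,0,0,0]' --gripper '[0,0,0,0]'

```text
time_s: 4.47
tcp_pos: [496.2, 147.0, 33.3]
orientation: [-0.025, -3.123, -0.001]
wrist_force: [-8.7, 0.2, 8.0]
finger_gap: 0.004
```

>>> send_rows --pt "-0.8 0 0" --pt "0 0 3" --pt "0 0 3" --pt "2.6 -3.7 0" --pt "2.6 -3.7 0" --pt "0 0 0" --spin '[0,0,0,0,0,0]' --gripper '[0,0,0,0,0,0]'

```text
time_s: 5.22
tcp_pos: [544.0, 71.4, 95.8]
orientation: [-0.022, -3.133, -0.001]
wrist_force: [-0.7, 0.2, 0.3]
finger_gap: 0.005
```

>>> send_rows --pt "-0.1 -0.4 -3" --pt "0 0 -2.8" --pt "0 0 0" --pt "0 0.4 0" --pt "0 0.4 0" --pt "0 0.4 0" --pt "0 0.4 0" --pt "0 0.4 0" --pt "0 0.4 0" --spin '[0,0,0,0,0,0,0,0,0]' --gripper '[0,0,0,0,0,0,0,0,0]'

```text
time_s: 6.35
tcp_pos: [544.8, 94.7, 40.5]
orientation: [0.021, 3.141, 0.001]
wrist_force: [-0.0, -1.5, -0.5]
finger_gap: -0.0
```

>>> send_rows --pt "0 0.4 -0.3" --pt "0 0.4 0" --pt "0 0.3 0" --pt "0 0.2 0" --pt "0 0.2 0" --spin '[0,0,0,0,0]' --gripper '[0,0,0,0,0]'

```text
time_s: 6.98
tcp_pos: [546.2, 106.8, 40.8]
orientation: [0.019, 3.137, -0.009]
wrist_force: [0.2, -3.8, 3.3]
finger_gap: 0.009
```

>>> send_rows --pt "0 0.3 0" --pt "0 0.3 0" --pt "0 0.3 0" --spin '[0,0,0]' --gripper '[0,0,0]'

```text
time_s: 7.35
tcp_pos: [545.8, 113.1, 40.8]
orientation: [0.016, 3.139, -0.017]
wrist_force: [-3.6, -23.0, 6.4]
finger_gap: 0.005
```

>>> send_rows --pt "0 -1 0" --pt "0 -1 3" --pt "0 -2 5" --pt "0 -2 5" --pt "0.5 -1 5" --pt "0 0 3" --pt "0 0 0" --pt "0 0 0" --spin '[0,0,0,0,0,0,0,0]' --gripper '[0,0,0,0,0,0,0,0]'

```text
time_s: 8.35
tcp_pos: [546.5, 45.1, 251.9]
orientation: [-0.014, -3.134, 0.005]
wrist_force: [0.3, 1.0, -0.2]
finger_gap: 0.007
```

Run:
```python
from h import *
s=status.observe(); print(s["tcp_pos"],s["wrist_force"],s["orientation"])
c=snap("wrist","w4.png"); im=c["frame"]
cv2.imwrite("pics/w4z.png",cv2.resize(im[20:230,130:480],(800,480),interpolation=cv2.INTER_CUBIC))
```

```text
[546.54119832  45.05494687 251.86808855] [ 0.29352807  0.97415504 -0.16043679] [-0.01380542 -3.13442541  0.00524867]
```

View pics/w4z.png

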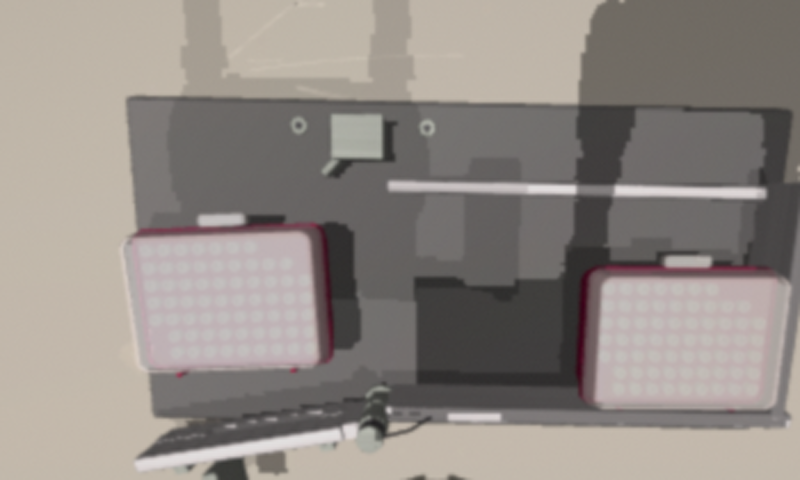

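```bash
cat >> h.py <<'E'
TH=-0.0225; T=np.array([518.3,68.4]); RM=np.array([[np.cos(TH),-np.sin(TH)],[np.sin(TH),np.cos(TH)]])
def w2c(X): return RM.T@(np.array(X)[:2]-T)
def c2w(x,y): return RM@np.array([x,y])+T
E
python3 - <<'E'
from h import *
np.set_printoptions(precision=1,suppress=True)
c=load("w4.png"); Z=lambda x,y:(130+x/2.2857-.28,20+y/2.2857-.28)
def q(ps,z=73):
    a=np.array([w2c(onz(c,*Z(*p),z)) for p in ps]); print(a.tolist(), a.mean(0))
q([(603,275),(785,280),(772,408),(600,405)])
q([(130,240),(310,232),(322,360),(142,370)])
for p,z in [((388,182),24),((388,191),24),((765,189),24),((765,197),24),((369,437),90)]: print(w2c(onz(c,*Z(*p),z)))
E
```

```text
[[-11.4335227237783, 58.21803998300092], [-10.285996661868452, 147.42311729033767], [54.65142525204719, 149.74250910271223], [54.3676756917726, 61.51400542234483]] [ 21.8 104.2]
[[-24.899583168092864, -171.81190456220045], [-29.89822040983185, -84.51399622839885], [32.946613823791594, -80.40665265844282], [39.45028561217122, -171.85476046602793]] [   4.4 -127.1]
[-55.2 -50.1]
[-50.5 -50.1]
[-54.4 153.1]
[-50.3 153.7]
[ 67.9 -55.5]
```

>>> send_rows --pt "-2.5 -2.7 -2" --pt "-2.5 -2.7 -3" --pt "-2.2 -2.4 -3" --pt "0 0 -3" --pt "0 0 0" --spin '[0,0,0,0,0]' --gripper '[0,0,0,0,0]'

```text
time_s: 9.02
tcp_pos: [468.0, -32.5, 132.0]
orientation: [-0.01, -3.122, -0.001]
wrist_force: [1.1, -0.1, 0.2]
finger_gap: 0.006
```

>>> send_rows --pt "-0.3 -1 -3" --pt "0 0 -3" --pt "0 0 -2.3" --pt "0 0 0" --spin '[-0.015,0,0,0]' --gripper '[0,0,0,0]'

```text
time_s: 9.52
tcp_pos: [467.2, -41.7, 48.8]
orientation: [-0.03, -3.125, -0.001]
wrist_force: [-0.5, 0.5, 0.5]
finger_gap: 0.002
```

>>> send_rows --pt "0 0 -0.8" --pt "0.4 0 -0.2" --pt "0.4 0 0" --pt "0.4 0 0" --pt "0.4 0 0" --pt "0.3 0 0" --pt "0 0 0" --spin '[0,0,0,0,0,0,0]' --gripper '[0,0,0,0,0,0,0]'

```text
time_s: 10.4
tcp_pos: [489.2, -41.4, 41.3]
orientation: [-0.029, -3.128, -0.0]
wrist_force: [-1.5, 1.5, -0.4]
finger_gap: 0.005
```

>>> send_rows --pt "-0.8 0 0" --pt "0 0 3" --pt "0 0 3" --pt "2.4 -4.2 0" --pt "2.4 -4.2 0" --pt "0 0 0" --spin '[0,0,0,0,0,0]' --gripper '[0,0,0,0,0,0]'

```text
time_s: 11.15
tcp_pos: [528.7, -127.7, 104.1]
orientation: [-0.027, -3.132, 0.003]
wrist_force: [-0.7, 0.5, 0.5]
finger_gap: 0.005
```

Run:
```python
from h import *
s=status.observe(); print(s["tcp_pos"],s["wrist_force"],s["orientation"])
c=snap("wrist","w5.png"); snap("top","t5.png")
t=load("t5.png")["frame"][120:300,180:500]; cv2.imwrite("pics/t5z.png",cv2.resize(t,(800,450),interpolation=cv2.INTER_CUBIC))
```

```text
[ 528.7368584  -127.74173006  104.12108577] [-0.72588082  0.45122634  0.46680382] [-2.67053548e-02 -3.13151858e+00  2.68836288e-03]
```

View pics/w5.png

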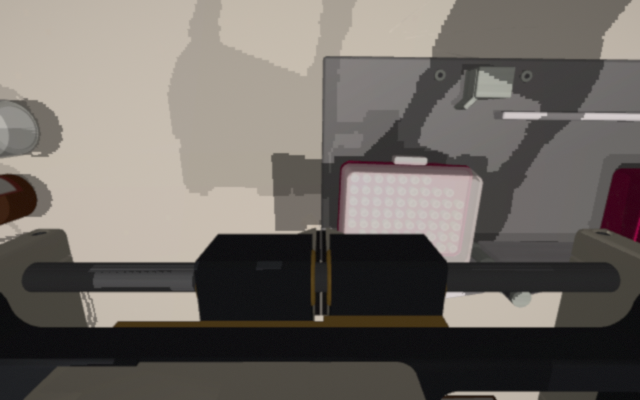

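View pics/t5z.png

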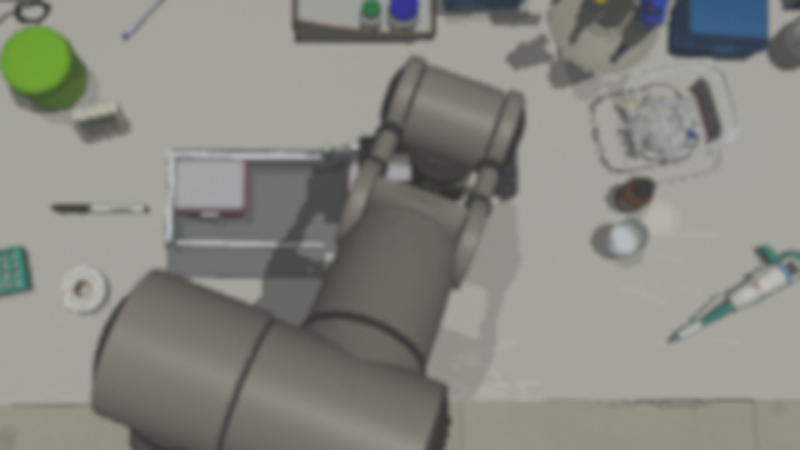

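Run:
```python
from h import *
np.set_printoptions(precision=1,suppress=True)
c=load("w5.png")
for p,z in [((349,171),73),((478,177),73),((345,162),68),((339,230),40),((470,255),73),((324,57),10)]: print(w2c(onz(c,*p,z)))
print(w2c([528.7,-127.7]))
```

```text
[ -16.4 -176.4]
[-12.8 -88.8]
[ -21.7 -178.9]
[  38.6 -180.2]
[ 44.8 -86.9]
[ -97.5 -193.4]
[  14.8 -195.8]
```

>>> send_rows --pt "0.6 -0.8 0" --pt "0 0 -2.5" --pt "0 0 -2.5" --pt "0 0 -0.7" --pt "0 0 0" --spin '[0,0,0,0,0]' --gripper '[0,0,0,0,0]'

```text
time_s: 11.88
tcp_pos: [532.8, -130.6, 46.4]
orientation: [-0.017, -3.13, 0.0]
wrist_force: [-0.3, -0.1, 0.6]
finger_gap: 0.002
```

>>> send_rows --pt "0 0.8 -0.3" --pt "0.1 0.8 -0.2" --pt "0 0.8 0" --pt "0 0.8 0" --pt "0.1 0.8 0" --pt "0 0.8 0" --pt "0 0.8 0" --pt "0.1 0.8 0" --pt "0 0.8 0" --pt "0 0.8 0" --pt "0 0 0" --spin '[-0.01,0,0,0,0,0,0,0,0,0,0]' --gripper '[0,0,0,0,0,0,0,0,0,0,0]'

```text
time_s: 13.25
tcp_pos: [538.2, -45.9, 44.6]
orientation: [-0.031, -3.136, 0.006]
wrist_force: [-0.5, 0.4, -0.2]
finger_gap: 0.004
```

Run:
```python
from h import *
s=status.observe(); print(w2c(s["tcp_pos"]),s["wrist_force"],s["orientation"])
c=snap("wrist","w6.png")
```

```text
[  22.4522326  -113.84308424] [-0.49614359  0.43475296 -0.17605414] [-0.03146621 -3.13569133  0.00604854]
```

View pics/w6.png

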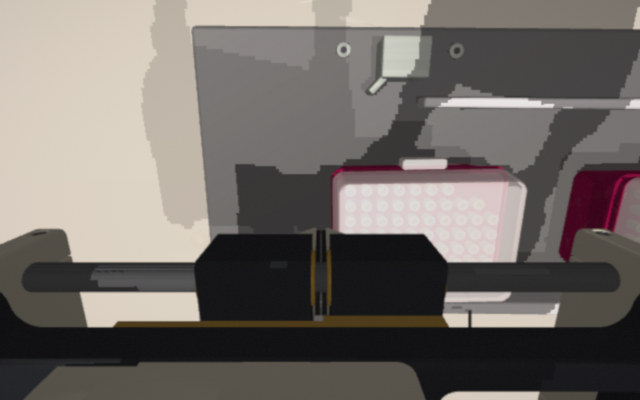

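>>> send_rows --pt "0 0.7 -0.2" --pt "0.1 0.8 -0.2" --pt "0 0.8 0" --pt "0 0.8 0" --pt "0 0.8 0" --pt "0 0.8 0" --pt "0 0.4 0" --pt "0 0 0" --spin '[0,0,0,0,0,0,0,0]' --gripper '[0,0,0,0,0,0,0,0]'

```text
time_s: 14.3
tcp_pos: [542.7, 1.3, 44.7]
orientation: [0.031, 3.138, -0.021]
wrist_force: [-0.1, -2.9, 2.4]
finger_gap: 0.007
```

>>> send_rows --pt "-0.2 0.4 -0.2" --pt "0 0.4 0" --pt "0 0.3 0" --pt "0 0.2 0" --pt "0 0.2 0" --spin '[0,0,0,0,0]' --gripper '[0,0,0,0,0]'

```text
time_s: 14.92
tcp_pos: [543.1, 13.7, 44.8]
orientation: [0.031, 3.132, -0.028]
wrist_force: [0.2, -4.1, 3.9]
finger_gap: 0.006
```

>>> send_rows --pt "0 0.2 0" --pt "0 0.2 0" --pt "0 0.2 0" --spin '[0,0,0]' --gripper '[0,0,0]'

```text
time_s: 15.3
tcp_pos: [543.0, 17.9, 44.8]
orientation: [0.029, 3.133, -0.034]
wrist_force: [-1.7, -16.6, 3.7]
finger_gap: 0.003
```

>>> send_rows --pt "0 -1 0" --pt "0 -1 3" --pt "0 -1 5" --pt "0 0 5" --pt "0.3 1 5" --pt "0 1 3" --pt "0 0 0" --pt "0 0 0" --spin '[0,0,0,0,0,0,0,0]' --gripper '[0,0,0,0,0,0,0,0]'

```text
time_s: 16.3
tcp_pos: [541.0, 12.2, 254.9]
orientation: [-0.029, -3.137, 0.016]
wrist_force: [-0.1, 1.1, 0.3]
finger_gap: 0.003
```

Run:
```python
from h import *
s=status.observe(); print(s["tcp_pos"],s["wrist_force"],s["orientation"])
c=snap("wrist","w7.png"); im=c["frame"]
cv2.imwrite("pics/w7z.png",cv2.resize(im[20:230,170:520],(800,480),interpolation=cv2.INTER_CUBIC))
```

```text
[540.96812563  12.19346481 254.86934985] [-0.11228176  1.13311085  0.27686178] [-0.02870263 -3.13715416  0.01563903]
```

View pics/w7z.png

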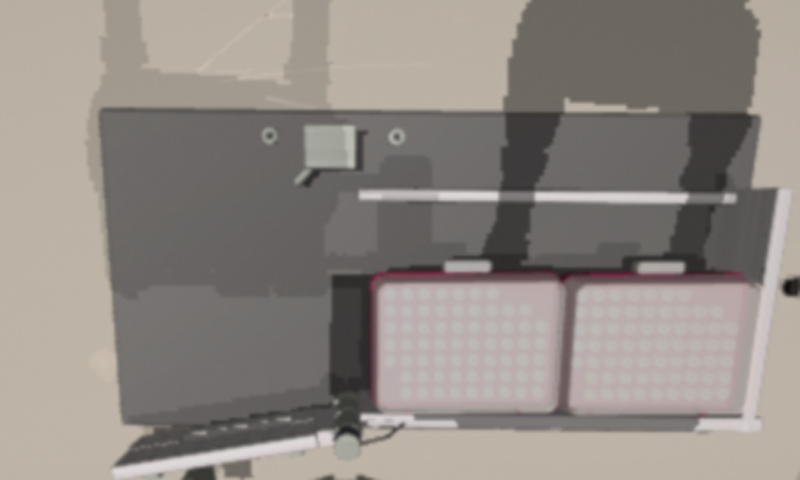

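Run:
```python
from h import *
np.set_printoptions(precision=1,suppress=True)
c=load("w7.png"); Z=lambda x,y:(170+x/2.2857-.28,20+y/2.2857-.28)
def q(ps,z=73):
    a=np.array([w2c(onz(c,*Z(*p),z)) for p in ps]); print(a.tolist(), a.mean(0))
q([(378,283),(561,280),(556,411),(381,411)]);q([(576,283),(752,281),(743,411),(568,411)])
for n,p,z in [("lipR",(360,191),24),("",(360,200),24),("lipL",(736,194),24),("",(736,202),24),("hinge",(347,445),90),("tip top in",(112,470),72),("top outer?",(118,478),72),("gate h end",(315,436),72),("keeper",(304,125),34),("",(355,125),34),("",(355,168),34),("fence corner in",(745,418),62)]: print(n,w2c(onz(c,*Z(*p),z)))
```

```text
[[-10.48688337976549, -40.7141614007228], [-12.447263162976645, 49.41640355744031], [54.59643442139104, 52.3531999640218], [55.25435893337861, -38.07669625227666]] [21.7  5.7]
[[-11.022849756309911, 56.91493663294399], [-12.470987306693454, 143.11607156907203], [53.89695712288336, 148.49441123856573], [54.55143796621592, 58.53783771112847]] [ 21.2 101.8]
lipR [-55.2 -49.6]
 [-50.4 -49.5]
lipL [-54.5 154.1]
 [-50.3 154.7]
hinge [ 68.3 -55.5]
tip top in [  89.3 -180.9]
top outer? [  93.8 -178. ]
gate h end [ 69.4 -72.4]
keeper [-87.7 -79. ]
 [-87.8 -52.6]
 [-66.6 -52.4]
fence corner in [ 60.8 156.3]
```

Both boxes are flush and square: centres about (21.7, 5.7) and (21.2, 101.8) in the carrier, with a known x bias of about −2 mm. The gate sits at its stop. Next I'll work out the arc for closing it.

```bash
cat >> h.py <<'E'
def gp(th,r=48,clear=0,a=12,b=10):
    d=np.array([-np.cos(th),-np.sin(th)]);n=np.array([np.sin(th),-np.cos(th)])
    return c2w(*(np.array([70,-55])+r*d+(4+a*abs(n[0])+b*abs(n[1])+clear)*n))
E
python3 - <<'E'
from h import *
np.set_printoptions(precision=1,suppress=True)
print("start",gp(1.75,clear=12))
p0=None
for th in np.linspace(1.75,0,12):
    p=gp(th); print(round(th,2),p, None if p0 is None else p-p0); p0=p
E
```

```text
start [623.8 -31. ]
1.75 [611.9 -32.8] None
1.59 [603.1 -36.2] [-8.8 -3.4]
1.43 [596.4 -38.3] [-6.8 -2.1]
1.27 [589.4 -39.5] [-7.  -1.2]
1.11 [581.9 -39.6] [-7.5 -0.1]
0.95 [574.1 -38.4] [-7.8  1.2]
0.8 [566.3 -35.7] [-7.8  2.7]
0.64 [558.9 -31.5] [-7.5  4.2]
0.48 [552.  -25.8] [-6.8  5.7]
0.32 [546.2 -18.7] [-5.8  7.1]
0.16 [541.6 -10.3] [-4.5  8.3]
0.0 [538.7  -1.1] [-2.9  9.2]
```

>>> send_rows --pt "2.5 -1.2 0" --pt "2.7 -1.3 -2" --pt "2.5 -1.2 -4" --pt "0 0 -4" --pt "0 0 -3" --pt "0 0 0" --spin '[0,0,0,0,0,0]' --gripper '[0,0,0,0,0,0]'

```text
time_s: 17.1
tcp_pos: [615.1, -26.7, 110.5]
orientation: [-0.031, -3.121, 0.009]
wrist_force: [-0.4, -0.8, -0.2]
finger_gap: 0.006
```

>>> send_rows --pt "1.1 -0.4 0" --pt "0 0 -1" --pt "0 0 0" --spin '[0,0,0]' --gripper '[0,0,0]'

```text
time_s: 17.48
tcp_pos: [628.2, -31.4, 102.0]
orientation: [-0.032, -3.124, 0.01]
wrist_force: [-0.4, -0.8, 0.1]
finger_gap: 0.006
```

Run:
```python
from h import *
s=status.observe(); print(s["tcp_pos"],s["wrist_force"],s["orientation"])
c=snap("wrist","w8.png"); t=snap("top","t8.png"); s=snap("scene","s8.png")
cv2.imwrite("pics/s8z.png",cv2.resize(s["frame"][130:290,220:420],(800,640)[:2],interpolation=cv2.INTER_CUBIC)[:600])
```

```text
[628.24775856 -31.35315091 102.0388078 ] [-0.37702592 -0.79342387  0.10013287] [-0.03188806 -3.12408489  0.00982263]
```

View pics/w8.png

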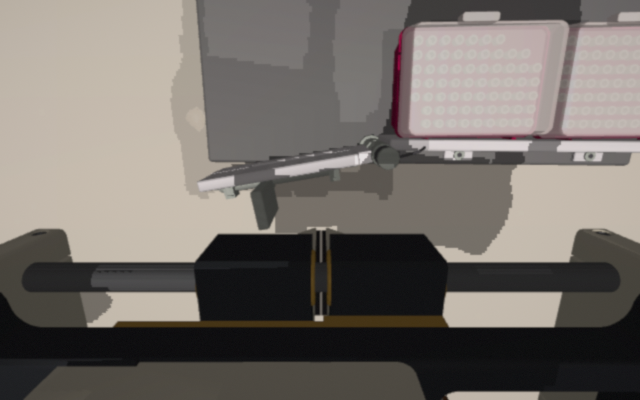

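View pics/s8z.png

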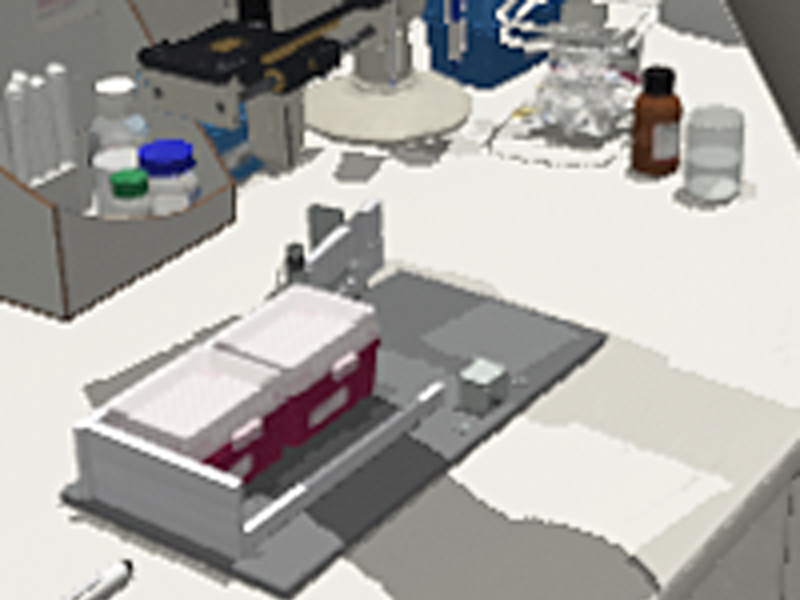

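>>> send_rows --pt "0 0 -2" --pt "0 0 -2" --pt "0 0 -1.4" --pt "0 0 0" --pt "-0.6 0 -0.2" --pt "-0.8 0 0" --pt "0 0 0" --spin '[0,0,0,0,0,0,0]' --gripper '[0,0,0,0,0,0,0]'

```text
time_s: 18.5
tcp_pos: [615.6, -31.3, 50.1]
orientation: [-0.031, -3.133, 0.012]
wrist_force: [0.3, 0.5, 0.3]
finger_gap: 0.003
```

>>> send_rows --pt "-0.8 -0.3 -0.2" --pt "-0.8 -0.3 -0.2" --pt "-0.7 -0.2 0" --pt "-0.7 -0.1 0" --pt "0 0 0" --spin '[0,0,0,0,0]' --gripper '[0,0,0,0,0]'

```text
time_s: 19.12
tcp_pos: [586.5, -40.9, 47.8]
orientation: [-0.032, -3.141, 0.012]
wrist_force: [3.9, 1.0, -0.2]
finger_gap: 0.004
```

>>> send_rows --pt "-0.7 0 0" --pt "-0.7 0.1 0" --pt "-0.7 0.3 0" --pt "-0.7 0.5 0" --pt "0 0 0" --spin '[0,0,0,0,0]' --gripper '[0,0,0,0,0]'

```text
time_s: 19.75
tcp_pos: [560.8, -33.4, 50.4]
orientation: [0.031, 3.133, -0.018]
wrist_force: [0.1, 0.0, 1.0]
finger_gap: 0.003
```

Run:
```python
from h import *
s=status.observe(); print(s["tcp_pos"],s["wrist_force"],s["orientation"])
c=snap("wrist","w9.png"); s=snap("scene","s9.png")
cv2.imwrite("pics/s9z.png",cv2.resize(s["frame"][150:270,240:400],(800,600),interpolation=cv2.INTER_CUBIC)[:600])
```

```text
[560.81772854 -33.44732717  50.35074504] [0.08916574 0.02397719 0.95701756] [ 0.03111616  3.13307096 -0.01821242]
```

View pics/w9.png

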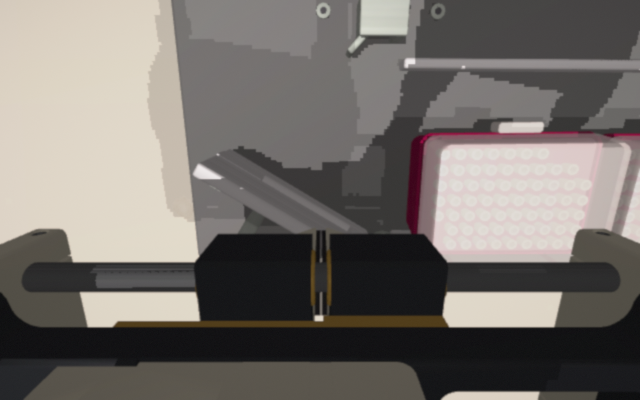

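View pics/s9z.png

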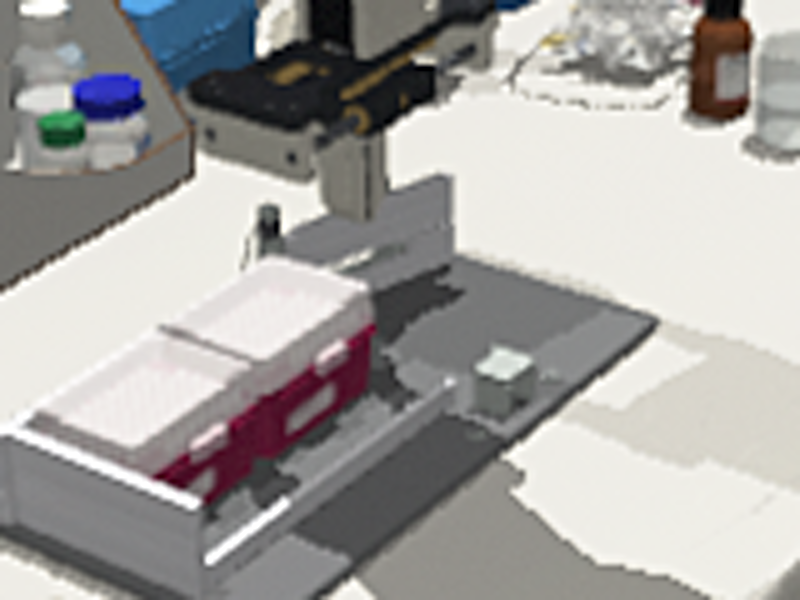

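```bash
cat >> h.py <<'E'
def ang(c,u,v,z=72):
    d=w2c(onz(c,u,v,z))-np.array([70,-55]); return d,np.arctan2(-d[1],-d[0])
E
python3 - <<'E'
from h import *
c=load("w9.png"); print(ang(c,197,172),ang(c,205,160,72)); print(w2c([560.8,-33.4]))
E
```

```text
(array([ -65.54500643, -107.97123143]), np.float64(1.0252018781163452)) (array([ -71.69768264, -103.29875425]), np.float64(0.9640540324941762))
[  44.77954939 -100.81806364]
```

Run:
```python
from h import *
c=load("w9.png"); im=c["frame"]
cv2.imwrite("pics/w9z.png",cv2.resize(im[130:270,170:420],(800,448),interpolation=cv2.INTER_CUBIC))
for th in (1.2,1.0,.85,.7):
  d=np.array([-np.cos(th),-np.sin(th)]);n=np.array([np.sin(th),-np.cos(th)])
  for s in(4,-4):
    q=np.array([70,-55])+128*d+s*n; w=c2w(*q); print(th,s,proj(c,[*w,72]),proj(c,[*w,15]))
```

```text
1.2 4 (np.float64(177.3726328916283), np.float64(214.5252455749061)) (np.float64(213.62817465977446), np.float64(187.82363426439963))
1.2 -4 (np.float64(181.18486798003664), np.float64(201.0200814680609)) (np.float64(216.8317692201735), np.float64(177.43071811275317))
1.0 4 (np.float64(193.22260031584938), np.float64(171.50068824678863)) (np.float64(226.5330689182432), np.float64(154.93360983473735))
1.0 -4 (np.float64(200.37296205976023), np.float64(158.3404805827849)) (np.float64(232.1442870016871), np.float64(145.0005148225975))
0.85 4 (np.float64(212.1587720797178), np.float64(140.36508097604727)) (np.float64(241.25145447466542), np.float64(131.52849542023046))
0.85 -4 (np.float64(221.82278385905755), np.float64(127.96925486427035)) (np.float64(248.62421246451075), np.float64(122.30218279984877))
0.7 4 (np.float64(237.06829717743008), np.float64(111.3927134286651)) (np.float64(260.1283582139779), np.float64(110.04549794851998))
0.7 -4 (np.float64(249.1285533681322), np.float64(100.23499549383432)) (np.float64(269.14346616614523), np.float64(101.84785460553738))
```

View pics/w9z.png

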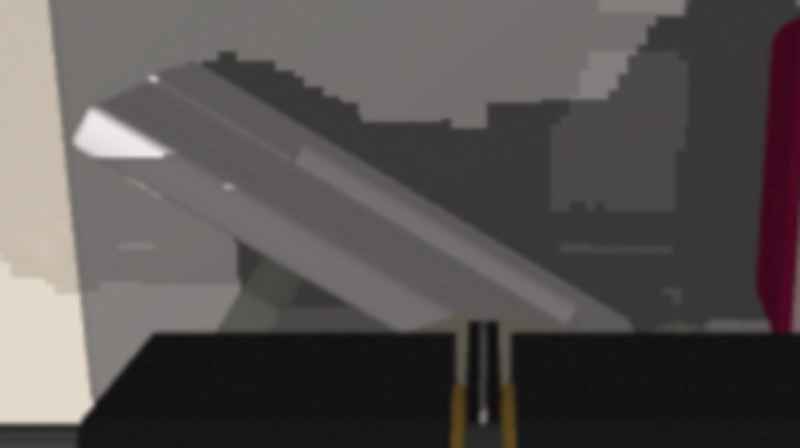

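Run:
```python
from h import *
np.set_printoptions(precision=1,suppress=True)
s=load("s9.png"); w=load("w9.png")
P=lambda X:np.array([(proj(s,X)[0]-240)*5,(proj(s,X)[1]-150)*5])
print("tcp",P([560.8,-33.4,50]),"+22",P([560.8,-33.4,72]),"+40",P([560.8,-33.4,90]))
th=1.0
d=np.array([-np.cos(th),-np.sin(th)])
for r in (0,40,52,65,128):
  q=c2w(*(np.array([70,-55])+r*d)); print(r,P([*q,72]),P([*q,15]))
print("hinge top",P([*c2w(70,-55),90]))
for q in [(-88,-79),(-66.6,-52.4)]: print("keeper w",proj(w,[*c2w(*q),34]), P([*c2w(*q),34]))
print("wrist tcp",proj(w,[560.8,-33.4,50]))
```

```text
tcp [354.3 248.9] +22 [353.1 214. ] +40 [352.1 185. ]
0 [266.6 234.2] [271.4 324.7]
40 [334.8 220.7] [338.3 310.6]
52 [355.  216.6] [358.1 306.4]
65 [376.8 212.3] [379.4 301.8]
128 [480.4 191.7] [481.1 280.3]
hinge top [265.1 204.9]
keeper w (np.float64(361.21533014439655), np.float64(-9.43178718168491)) [532.5 355.2]
keeper w (np.float64(407.50072299055756), np.float64(34.24346911137445)) [470.8 365.2]
wrist tcp (np.float64(319.87100804326144), np.float64(230.61404359053944))
```

Run:
```python
from h import *
np.set_printoptions(precision=2,suppress=True)
s=load("s9.png"); w=load("w9.png")
P=lambda X:np.array([(proj(s,X)[0]-240)*5,(proj(s,X)[1]-150)*5])
for th in (1.0,1.1,1.2,1.3): print(th,P([*c2w(70-128*np.cos(th),-55-128*np.sin(th)),72]),P([*c2w(70-128*np.cos(th),-55-128*np.sin(th)),15]))
print(ang(s,240+452/5,150+176/5))
print(P([*c2w(-88,-79),34]),P([*c2w(-66,-79),34]),P([*c2w(-50,-51),24]),P([*c2w(60,155),62]),P([*c2w(-97.5,-195),10]))
n=snap("wrist","w10.png"); st=snap("scene","s10.png")
cv2.imwrite("pics/s10z.png",cv2.resize(st["frame"][150:270,240:400],(800,600),interpolation=cv2.INTER_CUBIC))
cv2.imwrite("pics/w10z.png",cv2.resize(n["frame"][130:270,170:420],(800,448),interpolation=cv2.INTER_CUBIC))
print(status.observe()["time_s"],status.observe()["wrist_force"])
```

```text
1.0 [480.44 191.69] [481.14 280.34]
1.1 [470.47 182.87] [471.36 271.03]
1.2 [458.7  174.67] [459.8  262.36]
1.3 [445.28 167.15] [446.61 254.41]
(array([ -44.14, -115.77]), np.float64(1.2065685910144004))
[532.48 355.21] [497.74 343.83] [443.54 373.89] [ 16.51 422.98] [657.62 310.59]
19.95 [-0.21  0.13 -0.35]
```

View pics/s10z.png

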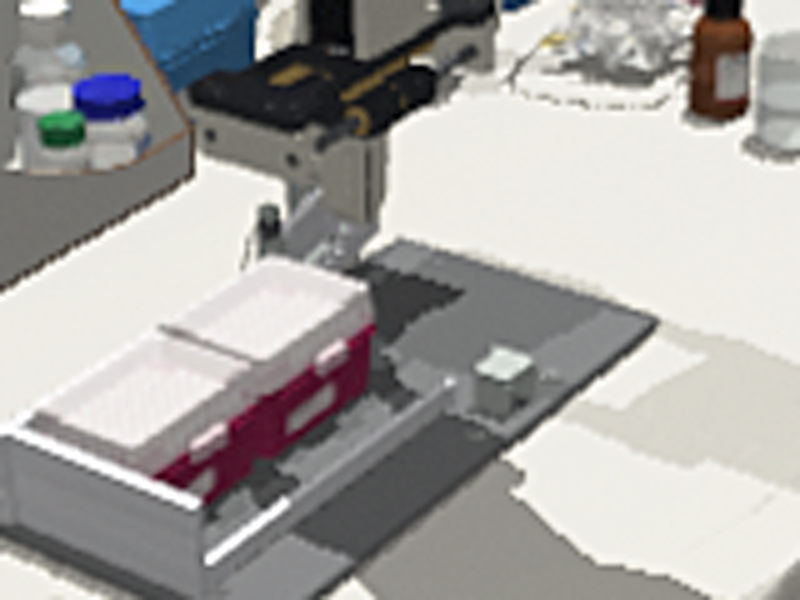

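View pics/w10z.png

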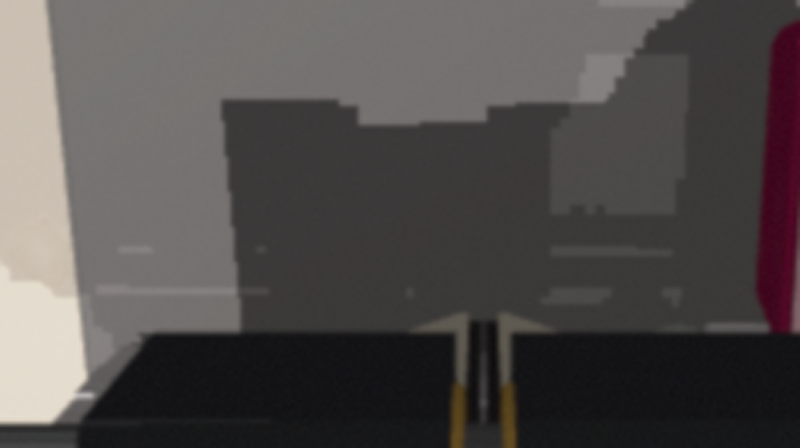

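Run:
```python
from h import *
t=[]
for f in ("s9.png","s10.png"):
    t.append(cv2.resize(load(f)["frame"][180:210,285:325],None,fx=10,fy=10,interpolation=cv2.INTER_NEAREST))
cv2.imwrite("pics/cmp.png",np.hstack(t))
```

```text
(no output)
```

View pics/cmp.png

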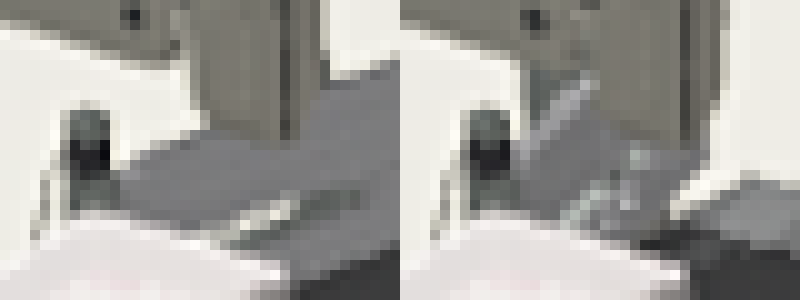

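Run:
```python
from h import *
s=load("s8.png")
print(proj(s,[628.2,-31.4,102]),proj(s,[628.2,-31.4,121]))
o=cv2.resize(s["frame"][140:190,250:310],None,fx=10,fy=10,interpolation=cv2.INTER_NEAREST); cv2.imwrite("pics/s8zz.png",o)
s=load("s3.png");print(proj(s,[469.8,146.9,33.8]))
```

```text
(np.float64(290.41021125903825), np.float64(177.95599071331236)) (np.float64(290.07259415759364), np.float64(171.82528690075776))
(np.float64(299.05507467711067), np.float64(243.5762868004194))
```

View pics/s8zz.png

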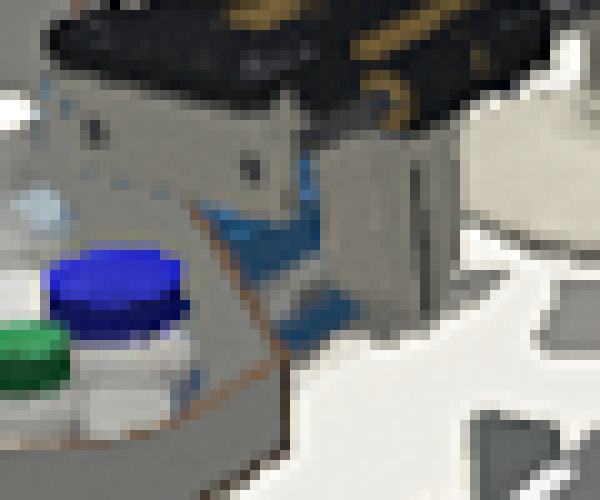

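The closed fingertips sit about 19 mm above the reported TCP. In the scene image the finger bottom is at row 194, against a predicted 200. At z 50 the finger therefore slipped over the gate's top, and the gate sprang open again. I'll redo this about 20 mm lower, at TCP z ≈ 30, which still keeps the gripper body above the hinge post.

>>> send_rows --pt "0 0 3" --pt "0 0 3" --pt "3 0 0" --pt "3 0.1 0" --pt "0 0 0" --spin '[0,0,0,0,0]' --gripper '[0,0,0,0,0]'

```text
time_s: 20.58
tcp_pos: [615.0, -31.0, 106.6]
orientation: [-0.032, -3.13, 0.012]
wrist_force: [-0.8, 0.1, -0.6]
finger_gap: 0.002
```

>>> send_rows --pt "0.9 0 0" --pt "0 0 -2.5" --pt "0 0 -2.5" --pt "0 0 -1.5" --pt "0 0 0" --spin '[0,0,0,0,0]' --gripper '[0,0,0,0,0]'

```text
time_s: 21.2
tcp_pos: [620.7, -30.7, 38.3]
orientation: [-0.032, -3.123, 0.011]
wrist_force: [-0.9, -0.3, 0.2]
finger_gap: 0.005
```

Run:
```python
from h import *
s=load("s10.png")
s=snap("scene","s11.png")
st=status.observe();print(st["tcp_pos"],st["wrist_force"],proj(s,st["tcp_pos"]))
cv2.imwrite("pics/s11z.png",cv2.resize(s["frame"][150:230,250:360],(800,582),interpolation=cv2.INTER_CUBIC))
```

```text
[621.33555612 -30.7868283   39.11879272] [ 0.10658774 -0.80232867  0.43080714] (np.float64(293.26811845960265), np.float64(198.36649662897128))
```

View pics/s11z.png

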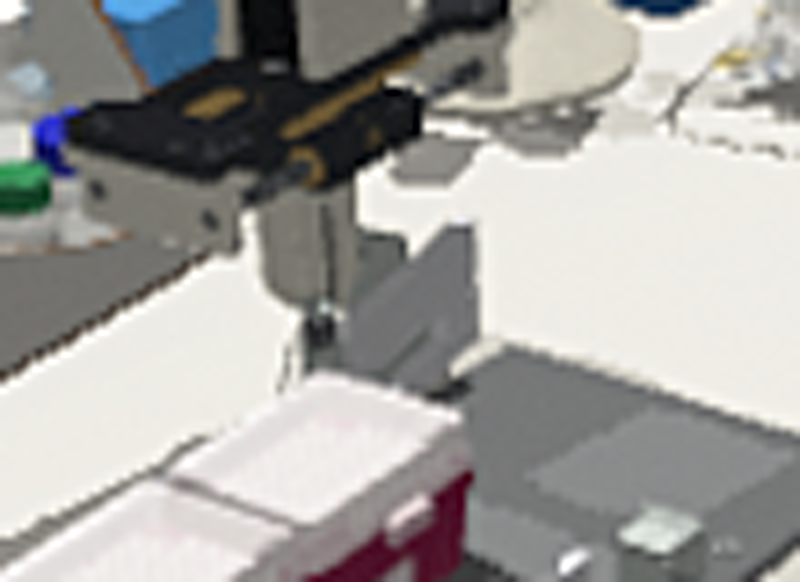

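>>> send_rows --pt "0 -0.1 -0.8" --pt "0 0 -0.3" --pt "-0.6 0 0" --pt "0 0 0" --spin '[0,0,0,0]' --gripper '[0,0,0,0]'

```text
time_s: 21.75
tcp_pos: [616.1, -32.1, 29.7]
orientation: [-0.032, -3.129, 0.012]
wrist_force: [-0.4, -0.1, -0.5]
finger_gap: 0.006
```

>>> send_rows --pt "-0.8 -0.2 0" --pt "-0.8 -0.2 0" --pt "-0.7 -0.2 0" --pt "-0.7 -0.1 0" --pt "0 0 0" --spin '[0,0,0,0,0]' --gripper '[0,0,0,0,0]'

```text
time_s: 22.38
tcp_pos: [588.7, -39.3, 31.8]
orientation: [-0.034, -3.141, 0.012]
wrist_force: [6.1, -1.3, -4.2]
finger_gap: 0.004
```

>>> send_rows --pt "-0.7 0 -0.2" --pt "-0.7 0.1 -0.1" --pt "-0.7 0.2 -0.1" --pt "0 0 0" --spin '[0,0,0,0]' --gripper '[0,0,0,0]'

```text
time_s: 22.88
tcp_pos: [575.6, -38.4, 31.4]
orientation: [0.036, 3.123, -0.017]
wrist_force: [5.6, -2.9, -3.5]
finger_gap: 0.005
```

Run:
```python
from h import *
s=snap("wrist","w12.png")
st=status.observe();print(st["tcp_pos"],st["wrist_force"],w2c(st["tcp_pos"]))
```

```text
[575.90623602 -38.65084918  31.39112878] [ 6.86437884 -1.53828706 -3.41367499] [  60.00009594 -105.72772213]
```

View pics/w12.png

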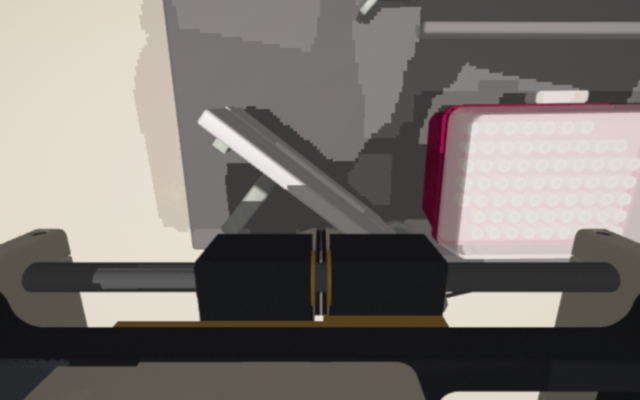

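>>> send_rows --pt "-0.8 0.2 -0.1" --pt "-0.8 0.3 -0.1" --pt "-0.7 0.4 -0.1" --pt "-0.7 0.5 0" --pt "0 0 0" --spin '[0,0,0,0,0]' --gripper '[0,0,0,0,0]'

```text
time_s: 23.55
tcp_pos: [556.6, -30.3, 33.1]
orientation: [0.037, 3.096, -0.031]
wrist_force: [2.1, -5.6, -3.8]
finger_gap: 0.005
```

Run:
```python
from h import *
print(ang(load("w12.png"),200,120))
st=status.observe();print(st["tcp_pos"],st["wrist_force"],w2c(st["tcp_pos"]))
s=snap("wrist","w13.png")
```

```text
(array([ -77.77053412, -100.70437104]), np.float64(0.9131967758759356))
[556.64111507 -30.28827102  33.06437248] [ 2.11220327 -5.61330511 -3.8073535 ] [ 40.55170914 -97.8006893 ]
```

View pics/w13.png

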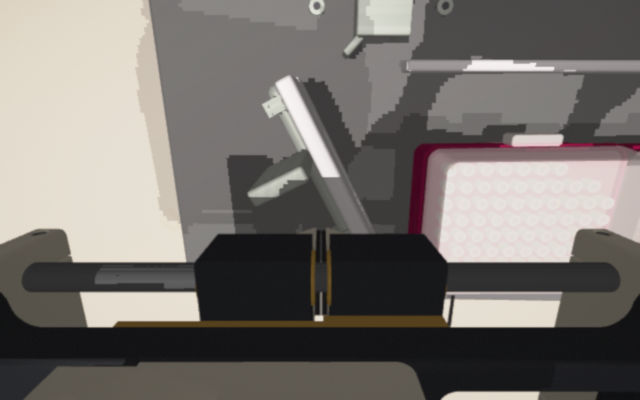

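>>> send_rows --pt "-0.6 0.6 -0.2" --pt "-0.6 0.7 -0.1" --pt "-0.5 0.8 -0.1" --pt "0 0 0" --spin '[0,0,0,0]' --gripper '[0,0,0,0]'

```text
time_s: 24.1
tcp_pos: [548.3, -17.0, 33.1]
orientation: [0.037, 3.076, -0.049]
wrist_force: [-0.3, -6.7, -4.4]
finger_gap: 0.006
```

>>> send_rows --pt "-0.4 0.9 -0.2" --pt "-0.4 0.9 -0.1" --pt "-0.2 0.9 -0.1" --pt "0 0.2 0" --spin '[0,0,0,0]' --gripper '[0,0,0,0]'

```text
time_s: 24.6
tcp_pos: [547.4, -12.1, 33.2]
orientation: [0.032, 3.056, -0.099]
wrist_force: [0.4, -8.7, -1.1]
finger_gap: 0.005
```

Run:
```python
from h import *
st=status.observe();print(st["tcp_pos"],st["wrist_force"],w2c(st["tcp_pos"]))
s=snap("wrist","w14.png")
```

```text
[547.40095468 -12.14841328  33.19349228] [ 0.37747668 -8.69540172 -1.09519894] [ 30.9057752  -79.87330909]
```

View pics/w14.png

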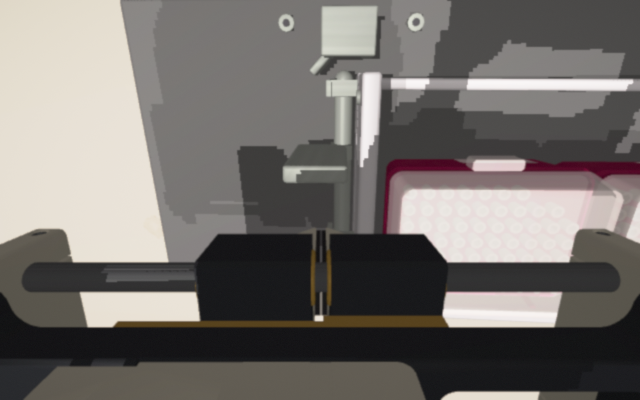

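Run:
```python
from h import *
c=load("w14.png"); im=c["frame"]
cv2.imwrite("pics/w14z.png",cv2.resize(im[0:240,250:450],(660,792)[:0] or (500,600),interpolation=cv2.INTER_CUBIC))
for p in [(360,74),(382,74),(375,230),(357,230)]: print(w2c(onz(c,*p,72)))
for q,z in [((-50,-51),24),((-88,-79),34),((-66.6,-52.4),34)]: print(proj(c,[*c2w(*q),z]))
for th in (0,.05,.1,.15):
  for s in (4,-4):
    print(th,s,proj(c,[*c2w(*(np.array([70,-55])+128*np.array([-np.cos(th),-np.sin(th)])+s*np.array([np.sin(th),-np.cos(th)]))),72]))
```

```text
[-57.11740699 -61.35190096]
[-57.10295982 -52.81114474]
[ 10.37146825 -51.59955799]
[ 10.6267051  -59.89370996]
(np.float64(374.06340086342607), np.float64(89.58364676627808))
(np.float64(321.0860292770242), np.float64(5.528131662661821))
(np.float64(375.04896667481285), np.float64(54.59024897275199))
0 4 (np.float64(366.15112069369667), np.float64(71.56654189613243))
0 -4 (np.float64(386.8536028928114), np.float64(71.51976778217426))
0.05 4 (np.float64(349.6956606100886), np.float64(72.5898190130405))
0.05 -4 (np.float64(370.27819602838997), np.float64(71.44720526139949))
0.1 4 (np.float64(333.4294744923065), np.float64(74.47277838278943))
0.1 -4 (np.float64(353.78828609767277), np.float64(72.25317744761283))
0.15 4 (np.float64(317.43199027422713), np.float64(77.19324844492057))
0.15 -4 (np.float64(337.4672764561254), np.float64(73.92340520538966))
```

View pics/w14z.png

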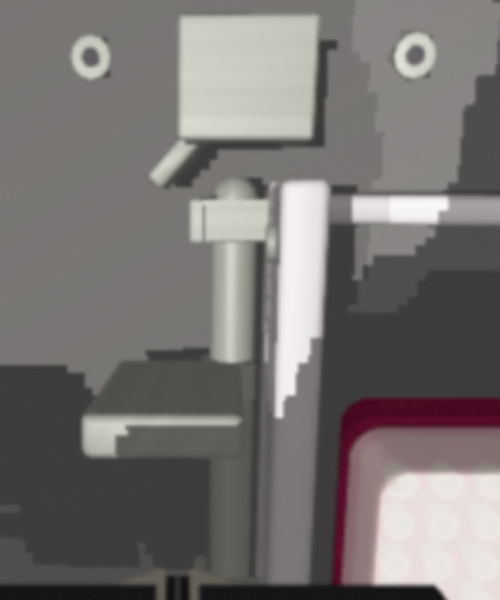

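The gate is shut (θ≈0.02 from the tip top edges at (360–382, 73)). Now I slide the finger along it to the tab while keeping pressure on.

>>> send_rows --pt "-0.5 0.3 -0.1" --pt "-0.6 0.3 -0.1" --pt "-0.6 0.3 -0.1" --pt "-0.6 0.3 0" --spin '[0,0,0,0]' --gripper '[0,0,0,0]'

```text
time_s: 25.15
tcp_pos: [535.5, -11.2, 35.2]
orientation: [0.034, 3.031, -0.12]
wrist_force: [6.7, -11.9, -2.7]
finger_gap: 0.004
```

Run:
```python
from h import *
st=status.observe();print(st["tcp_pos"],st["wrist_force"],w2c(st["tcp_pos"]),st["qpos"])
from scipy.spatial.transform import Rotation as Ro
print(Ro.from_rotvec(st["orientation"]).as_matrix())
c=snap("wrist","w15.png"); s=snap("scene","s15.png")
cv2.imwrite("pics/s15z.png",cv2.resize(s["frame"][150:240,260:380],(800,600),interpolation=cv2.INTER_CUBIC))
```

```text
[535.4681384  -11.16548347  35.17701949] [  6.72191445 -11.90037468  -2.68070145] [ 18.95386523 -79.15909379] [-0.12163128  0.51014409  1.80916552 -0.10184748  0.70907105 -1.59664179]
[[-0.99397623  0.02634338  0.10638269]
 [ 0.01788464  0.99665863 -0.07969764]
 [-0.10812673 -0.07731495 -0.99112613]]
```

View pics/w15.png

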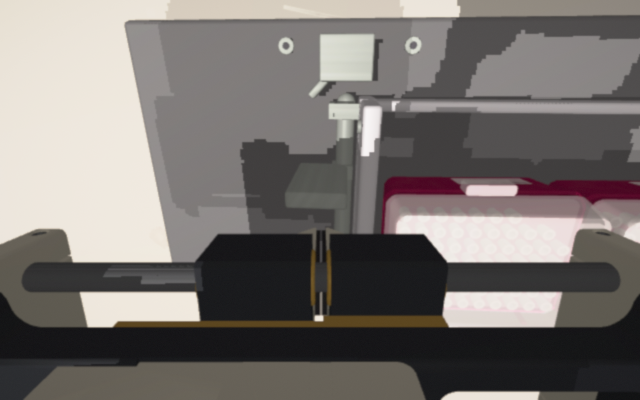

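View pics/s15z.png

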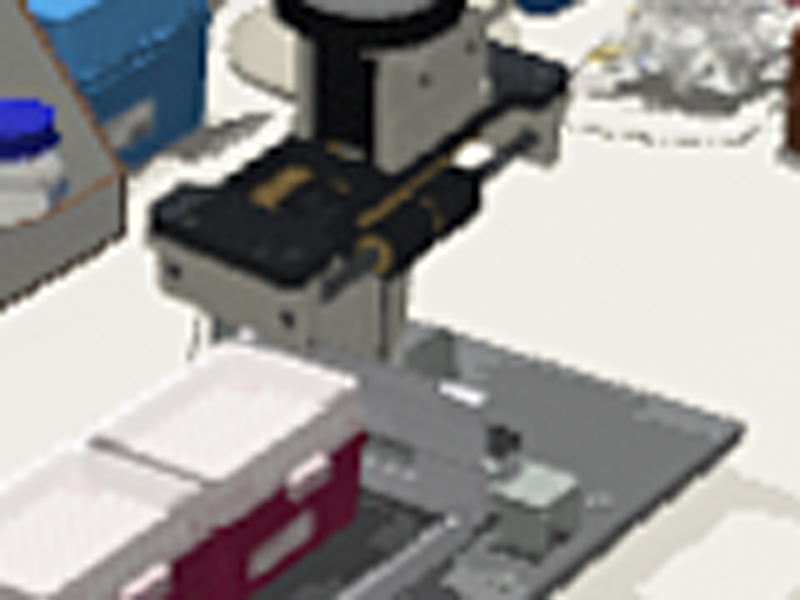

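>>> send_rows --pt "-1.2 0.2 -0.2" --pt "-1.2 0.2 -0.2" --pt "-1.0 0.2 0" --spin '[0,0,0]' --gripper '[0,0,0]'

```text
time_s: 25.62
tcp_pos: [508.2, -10.9, 34.9]
orientation: [0.034, 3.015, -0.13]
wrist_force: [6.7, -6.6, -1.1]
finger_gap: 0.005
```

>>> send_rows --pt "-0.9 0.3 -0.2" --pt "-0.9 0.3 -0.1" --pt "-0.6 0.3 0" --spin '[0,0,0]' --gripper '[0,0,0]'

```text
time_s: 26.0
tcp_pos: [494.9, -9.2, 37.1]
orientation: [0.033, 2.991, -0.144]
wrist_force: [8.2, -14.6, -5.2]
finger_gap: 0.002
```

Run:
```python
from h import *
st=status.observe();print(st["tcp_pos"],st["wrist_force"],w2c(st["tcp_pos"]),st["qpos"])
c=snap("wrist","w16.png"); s=snap("scene","s16.png")
cv2.imwrite("pics/s16z.png",cv2.resize(s["frame"][150:240,260:380],(800,600),interpolation=cv2.INTER_CUBIC))
```

```text
[494.86603557  -9.2402159   37.07852204] [  8.18419057 -14.62503846  -5.17511195] [-21.6812755  -78.14778376] [-0.1187323   0.43797533  1.95341992 -0.14129364  0.59784915 -1.55689999]
```

View pics/w16.png

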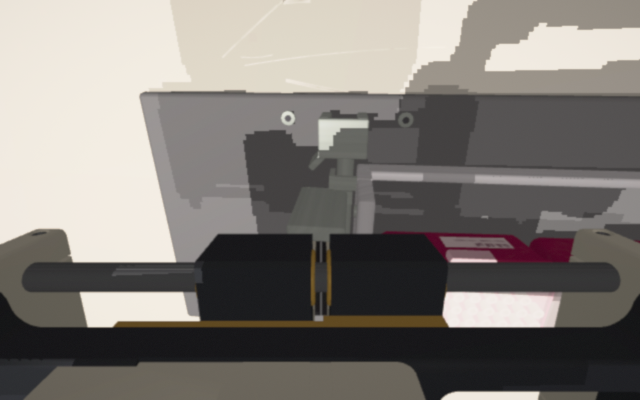

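View pics/s16z.png

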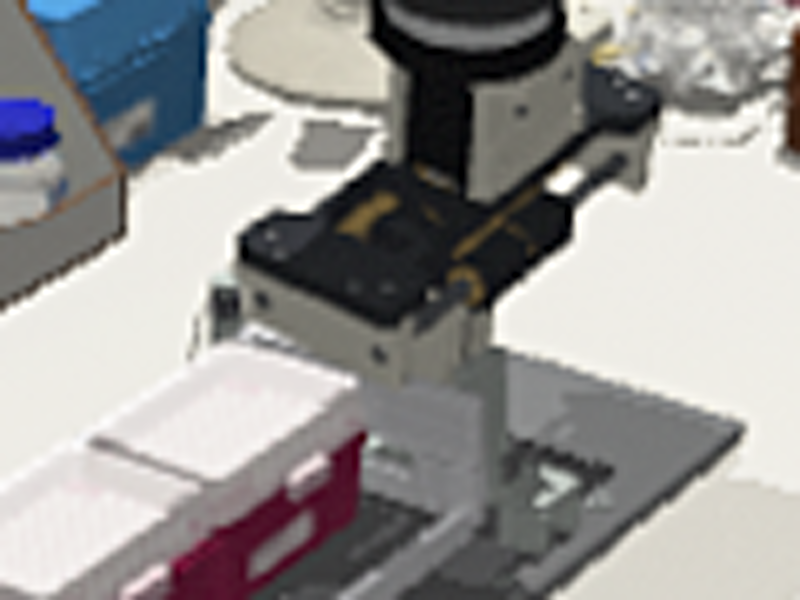

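>>> send_rows --pt "-0.9 0.1 -0.2" --pt "-0.9 0.1 -0.1" --pt "-0.9 0.1 0" --spin '[0,0,0]' --gripper '[0,0,0]'

```text
time_s: 26.48
tcp_pos: [491.7, -10.7, 42.1]
orientation: [0.034, 2.94, -0.149]
wrist_force: [25.5, -1.4, -13.3]
finger_gap: 0.007
```

Run:
```python
from h import *
st=status.observe();print(st["tcp_pos"],st["wrist_force"],w2c(st["tcp_pos"]))
c=snap("wrist","w17.png")
cv2.imwrite("pics/w17z.png",cv2.resize(c["frame"][90:250,220:440],(800,582),interpolation=cv2.INTER_CUBIC))
```

```text
[491.72986236 -10.73324173  42.0937993 ] [ 25.4839564   -1.4112472  -13.26464726] [-24.78306465 -79.71098963]
```

View pics/w17z.png

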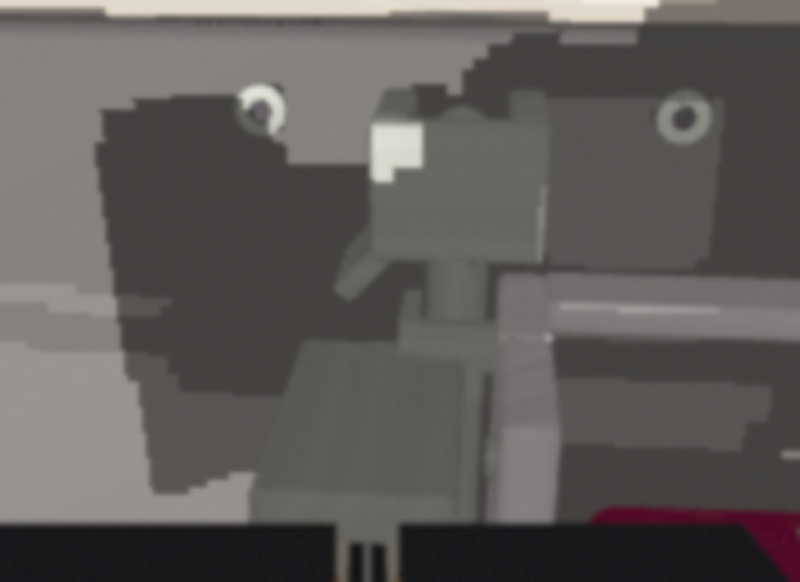

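Run:
```python
from h import *
c=load("w17.png"); Z=lambda x,y:(220+x/3.636,90+y/3.636)
for n,p,z in [("tab top -x edge L",(252,495),76),("R",(455,495),76),("tab bottom",(305,343),26),("gate tip top in",(558,425),72),("out",(497,430),72),("keep",(370,258),34),("k",(545,258),34)]: print(n,w2c(onz(c,*Z(*p),z)))
```

```text
tab top -x edge L [-48.80439422 -90.70477382]
R [-50.18460646 -64.00628551]
tab bottom [-48.03476986 -90.95984256]
gate tip top in [-58.8777668  -51.18649172]
out [-57.80519145 -58.9064764 ]
keep [-66.71411707 -78.89897528]
k [-67.43618696 -51.82869073]
```

The tab's far face sits at carrier x≈−49, which is r = 119, so the bolt is fully shot. The gate is at about 0 rad. Backing off.

>>> send_rows --pt "0.6 0 0" --pt "0.4 -0.6 0" --pt "0 -1 0" --pt "0 -0.5 2" --pt "0 0 4" --pt "0 0 5" --pt "0 0 5" --pt "0 0 4" --pt "0 0 0" --pt "0 0 0" --spin '[0,0,0,0,0,0,0,0,0,0]' --gripper '[0,0,0,0,0,0,0,0,0,0]'

```text
time_s: 27.78
tcp_pos: [492.2, -36.5, 243.9]
orientation: [0.035, 2.958, -0.148]
wrist_force: [-0.5, -0.3, -0.3]
finger_gap: 0.006
```

Run:
```python
from h import *
st=status.observe();print(st["tcp_pos"],st["wrist_force"],st["time_s"])
c=snap("wrist","w18.png");s=snap("scene","s18.png")
```

```text
[492.23555825 -36.4779977  243.91319437] [-0.51113461 -0.27579451 -0.28957199] 27.775
```

View pics/w18.png

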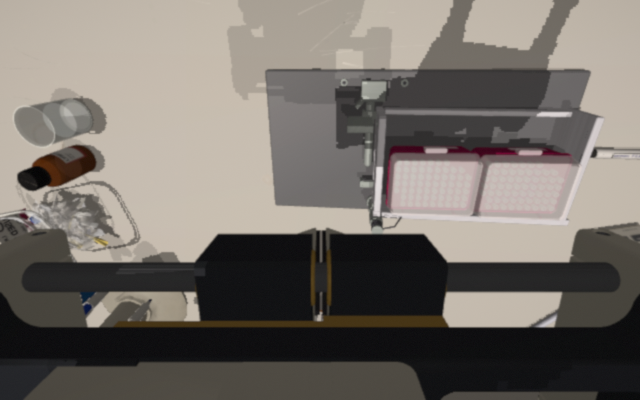

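View pics/s18.png

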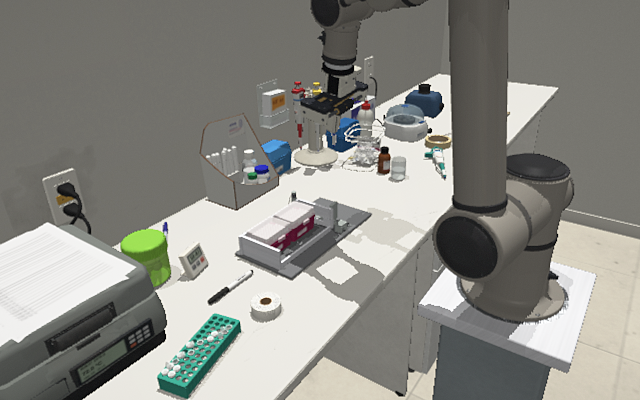

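Run:
```python
from h import *
c=load("w18.png")
o=cv2.resize(c["frame"][60:240,360:610],(800,576),interpolation=cv2.INTER_CUBIC); cv2.imwrite("pics/w18z.png",o)
```

```text
(no output)
```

View pics/w18z.png

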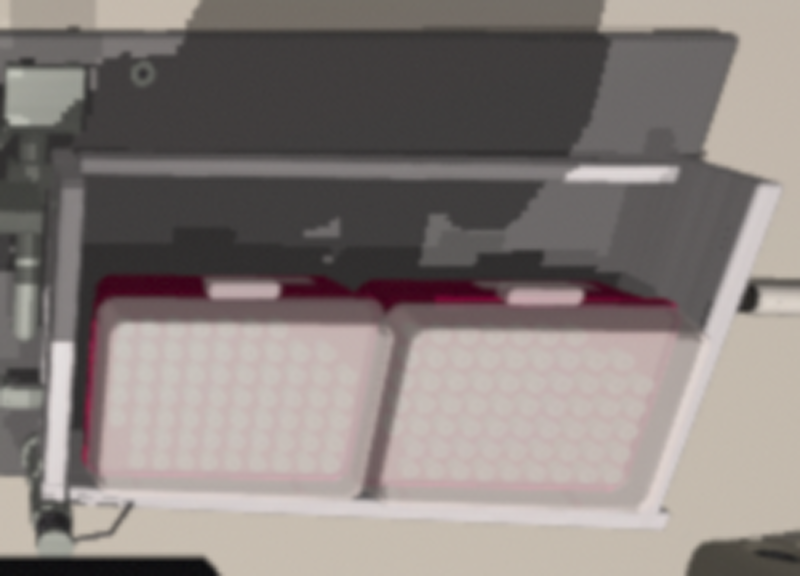

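Run:
```python
from h import *
np.set_printoptions(precision=1,suppress=True)
c=load("w18.png"); Z=lambda x,y:(360+x/3.2,60+y/3.2)
for n,p,z in [("b2 FR",(103,299),73),("b2 FL",(388,303),73),("b2 BL",(358,497),73),("b2 BR",(97,488),73),("b1 FR",(393,306),73),("b1 FL",(678,308),73),("b1 BL",(640,508),73),("b1 BR",(376,500),73),("gate tip in",(82,160),72),("corner",(655,510),62)]: print(n,w2c(onz(c,*Z(*p),z)))
```

```text
b2 FR [-18.5 -44. ]
b2 FL [-19.1  48. ]
b2 BL [53.5 52.3]
b2 BR [ 53.8 -39.9]
b1 FR [-18.1  49.8]
b1 FL [-19.4 137.1]
b1 BL [ 53.7 147.5]
b1 BR [54.5 58.7]
gate tip in [-64.1 -54.5]
corner [ 60.2 160.6]
```

```bash
python3 -c "
from cell import ticket
print(ticket.sign_off())"
```

```text
the job is handed in; nothing more can be done
None
```

The carrier is packed and I handed the job in at about 27.8 s of robot time. I pushed the first box into the back left corner, then slid the second in against it and the back fence. I swung the gate shut and shot the bolt with the same finger, then backed clear.

**Gate and bolt:** the bolt measured fully shot (tab's far face 119 mm from the hinge) and the gate about 0 rad. After I let go, the gate stayed shut in the pictures.

**Boxes:** before I shut the gate, the centres measured about (21.7, 5.7) and (21.2, 101.8) mm in the carrier, with a known x bias of about −2 mm. In the last picture both still looked square and flush with the back fence. That picture was taken with the gripper tilted about 0.2 rad. It put the front edges about 7 mm further forward than before, while the back edges agreed to within about 2 mm.

**Bystanders:** by eye they stand where they were; I did not measure them.

**What went wrong on the way:**
- **Gate slip:** on the first try the finger slipped over the gate's top and it sprang open. The closed fingertips sit about 19 mm above the reported TCP, so I repeated the swing lower.
- **Tool tilt:** the tilt built up while I pressed the gate shut. At the end of the bolt push the force rose to about 29 N, well below the 120 N wrist limit.

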